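Lay the desoldering pump and the marker in their V-rests

TASK

Lay the blue desoldering pump in the wide red V-rest and the blue-and-white marker pen in the narrow yellow V-rest. Each should lie level along its rest, roughly centred and cradled in both of the rest's Vs so that it cannot roll away; then let go of it.

Things in the scene. Friction and masses are not known exactly. Their poses are not given: they have to be found in the camera images.
- pump_center (a point): Centre of the loose blue desoldering pump, lying on the bench: round barrel 20 mm in diameter and 135 mm long, about 190 mm overall with its thin ends, 70 g. The point is on the barrel's axis at its mid-length, 10 mm above the bench, near the centre of mass; grasp here across the barrel. Its y axis runs along the barrel.
- pump: The same pump; its origin lies on the underside of the barrel as built, y along the barrel.
- marker_center (a point): Centre of the loose marker pen, blue and white, 16 mm in diameter, 135 mm long, 20 g, lying on the bench. The point is on the pen's axis at mid-length, 8 mm above the bench as it lies; grasp it here across the pen. Its y axis runs along the pen.
- marker_pen: The same marker; its origin lies on the underside at mid-length as built, y along the pen.
- wide_rest: Wide red V-rest for the pump, fixed. Base plate 116 (x) x 56 x 6 mm; origin at the centre of its underside, z up. Two posts at x = -42 and +42 mm, 12 mm thick, 72 mm free between them for fingers; each ends in an upward open 90-degree V, 42 mm wide, tips 51 mm up. A tool lies across both Vs along the x axis. A cradled pump's axis is 44 mm above the origin.
- narrow_rest: Narrow yellow V-rest for the marker, fixed. Base, posts, gap and axes as those of the red rest, but its 90-degree Vs are 33 mm wide at the mouth, with tips 46 mm above the origin (centre of the underside). The tool lies across both Vs along the x axis. A cradled marker's axis is 41 mm above the origin.

How it is judged:
By the outcome, as a careful person would: the job done as asked, in the order asked, and still so for the second after the job is handed in, with the robot touching nothing.
It also fails if it takes over 56 s, if anything falls off the work surface, if the arm or the gripper's body presses on something with over 40 N, if the wrist force passes 120 N, or if a joint passes its speed limit or range.

ROBOT

A 6-joint arm with a two-finger parallel gripper is mounted at the origin on a cart in front of the work surface, level with it; the furniture and walls round the work are solid. World frame = base frame: x ahead of the robot, y to its left, z up, the work surface at z = 0. Lengths are in m, angles in rad, forces in N, time in s.
With the tool pointing down it reaches from about 0.275 to 0.725 m from the base axis. Payload 5.6 kg.
Tool frame: the origin (TCP) lies between the finger pads; the fingertips stand ahead of it and the grasp point (between the pads) lies 5 mm behind it (manip.tip_reach is the z of the fingertips in the tool frame, in m); z points along the fingers, y is the line along which they close (so a half turn about z gives the same grasp; the last joint's range is limited). The gripper opens to 85 mm and grips with 20 to 120 N. Pads are 22 mm wide; open, the fingers measure 114 mm over their backs; the gripper's body (76 mm by 85 mm) begins 54 mm behind the grasp point. The pads swing forward as they close: fully open they stand 13 mm farther back than shut.
Start: joints at [0.285, 0.255, 0.108, 0, -1.424, -0.285], TCP at [0.55, 0, 0.213] pointing down, gripper open.
Joint ranges: [-2.95, 2.95], [-1.21, 1.97], [-1.09, 1.5], [-2.87, 1.71], [-2.94, -0.07], [-3.05, 3.05]. Speed limits (rad/s): [2.57, 2.57, 3.14, 3.14, 3.14, 3.14].

INTERFACE

Orientations are given as a unit quaternion [w, x, y, z].
In Python, from rig import telemetry, read_camera, camera_model, manip, boxes_of, landmark_of gives the robot as it stands.
- The arm moves only by the tool move_arm, never from a script. Its argument "rows" is a list of rows, each a list of 5 numbers: the opening, from -1 (shut) to 1 (fully open), then the shift along the tool's x, y, z in cm, then the turn about the tool's z in rad. A call has 1 to 8 rows; each row is the pose to reach, as a shift and turn from the pose commanded when the call began, along the tool's axes at that moment; what a row does not reach only later rows make up. A row lasts 1/12 s, in which the tool goes at most 41.7 mm and 7.16 degrees, less where a joint would pass 70% of its speed; a pose out of reach is approached as far as the arm can. A call with a gripper value outside its range is refused whole. The fingers move at their own pace and stop on an object; the grip force is fixed at half the most. Time passes only in rows, so rows that repeat a pose let the fingers close. It gives the time, the measured TCP pose, the force, the opening and the grip force at its end, in the units of the state.
- telemetry.observe(): the state, without advancing time (a new reading comes with each control period).
- read_camera(name): name is "scene" or "side" or "wrist"; returns (picture, depth): 480x640x3 uint8, red, green, blue; 480x640 float32, m along the optical axis (not along the pixel's ray), 0 where there is no reading.
- camera_model(name): a dict with "fx", "fy", "cx", "cy" (pixels), "D" ([k1, k2, p1, p2, k3] as OpenCV has them; the pictures are not rectified), "R" (3x3) and "t" (3): a world point X has camera coordinates R X + t. Camera axes: x right, y down, z forward; pixel columns grow to the right and rows downward; lengths in m; the calibration is good to about 2 mm. A picture is of the moment at which its call begins: read the wrist's pose just before it. camera_model takes no time and is no camera call; for the wrist camera it gives the pose at the moment of the call.
- manip.hand_in(): hands the job in; it is judged then, once.
Trained networks look in the newest picture that a camera, given by its name, has taken for a name from the list of things; names that differ only in an ending like _2 or _b are one class to them, and where a whole thing is asked for, a point or a joint stands for the part that bears it (a point fixed in the world has none). Each returns a list of dicts, best first, with "score" (0 to 1); they miss things now and then, are a little off and sometimes report something else, mostly with a low value. They report only what shows in the picture. A call takes as long as a camera call.
- boxes_of(camera, target): "position" ([x, y, z] in m, in the coordinates of the camera as it stood for that picture, good to about 4 mm: the middle of the surface that is visible of it).
- landmark_of(camera, target): "position" ([x, y, z] in m, in the coordinates of the camera as it stood for that picture, good to about 4 mm: a listed point, or the origin of a listed thing).
The state is a dict: "time_s": time; "joints": joint angles; "qd": joint speeds; "joint_torque": joint torques, N m; "position": TCP position; "tool_rot": TCP orientation; "ft_force": force on the tool from outside, world axes, zero at the start; "torque": the same for the moment, N m; "grip_width": finger opening in m; "grip_force": force on a finger pad.
Only numpy, scipy, OpenCV 4.12 (cv2) and the standard library are available. Lean on these libraries where they do the work, as an engineer would, in place of code of your own. Each camera call takes 0.05 s, during which the arm holds its last target. There are 200 camera calls.

## Working session

There is one attempt and no reset: what is moved stays moved. The work goes in short steps, Python scripts to look and compute and a tool call to move; the robot and the scene stay as the last step left them, time stands still between calls to the robot, and variables do not carry over. Pictures are saved under pics/ and viewed, at most 10 in all, crops included, and the job is handed in when it is done.

Besides the shell and the picture viewer there is one more tool, called as name([rows], argument=value, ...), one row to a line, values as JSON. move_arm: Moves the arm, as the interface text tells. Its arguments: {"type":"object","properties":{"rows":{"type":"array","items":{"type":"array","items":{"type":"number"}}}},"required":["rows"]}

```bash
ls; mkdir -p pics
cat > h.py <<'E'
import numpy as np, cv2
from rig import telemetry, read_camera, camera_model, manip, boxes_of, landmark_of
def toW(m,p): return np.array(m["R"]).T@(np.array(p)-np.array(m["t"]))
def cloud(m,d):
    v,u=np.nonzero(d>0); K=np.array([[m["fx"],0,m["cx"]],[0,m["fy"],m["cy"]],[0,0,1]])
    n=cv2.undistortPoints(np.stack([u,v],1).astype(np.float64)[:,None],K,np.array(m["D"]))[:,0]
    z=d[v,u]; P=np.c_[n*z[:,None],z]
    W=np.zeros(d.shape+(3,))*np.nan; W[v,u]=(P-np.array(m["t"]))@np.array(m["R"]); return W
E
python3 - <<'E'
from h import *
print(manip.tip_reach, {k:v for k,v in telemetry.observe().items() if k in("time_s","position","tool_rot","grip_width")})
for c in ("scene","side"):
    m=camera_model(c); im,d=read_camera(c)
    cv2.imwrite(f"pics/{c}0.png",im[:,:,::-1]); np.savez(f"{c}0.npz",im=im,d=d)
    print(c,"cam at",toW(m,[0,0,0]))
    for t in ("pump_center","marker_center","wide_rest","narrow_rest"):
        print(t,[(np.round(toW(m,r["position"]),4),round(r["score"],2)) for r in landmark_of(c,t)[:2]])
E
```

```text
pics
0.014 {'time_s': 0.0, 'position': array([5.49446076e-01, 5.63571500e-05, 2.12111499e-01]), 'tool_rot': array([-6.75190984e-04, -7.07069478e-01,  7.07143459e-01,  6.53143239e-04]), 'grip_width': 0.08577146016269259}
scene cam at [ 0.10926427 -0.69487652  0.5039038 ]
pump_center [(array([0.4347, 0.0407, 0.011 ]), 0.85)]
marker_center [(array([ 0.456 , -0.1018,  0.0095]), 0.94)]
wide_rest [(array([ 0.4593,  0.3294, -0.0006]), 0.66)]
narrow_rest [(array([ 0.5223,  0.2011, -0.0049]), 0.87)]
side cam at [0.39084399 0.77478719 0.63301356]
pump_center [(array([0.4391, 0.0432, 0.0097]), 0.74)]
marker_center [(array([ 0.4575, -0.1015,  0.0051]), 0.66)]
wide_rest [(array([0.4626, 0.333 , 0.0018]), 0.66)]
narrow_rest [(array([ 0.5138,  0.2047, -0.0012]), 0.56)]
```

View pics/scene0.png

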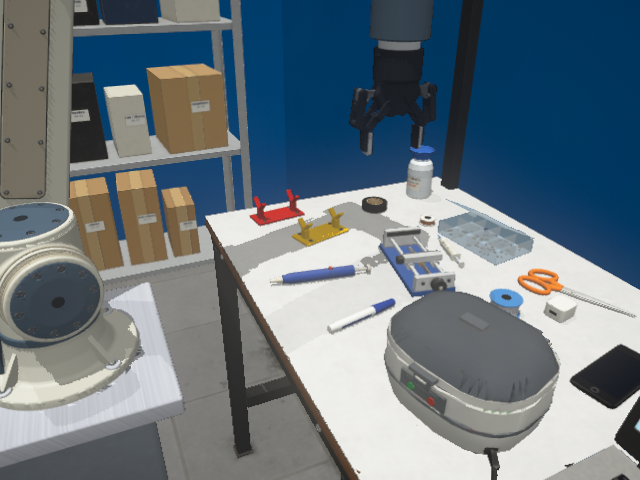

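View pics/side0.png

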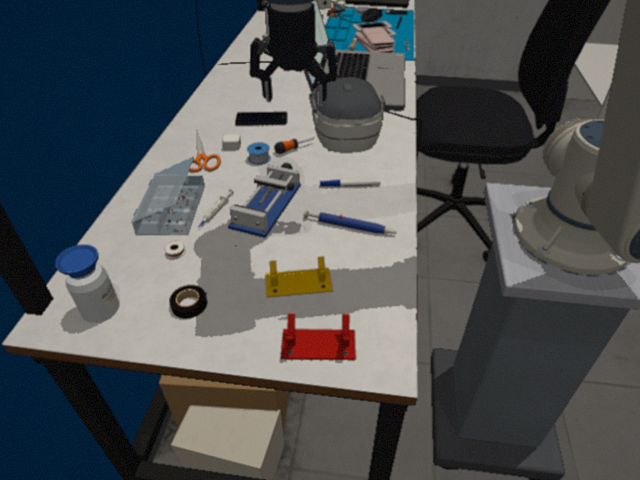

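Run:
```python
from h import *
obj=dict(pump=((.437,.042),.11,.004,.03),marker=((.457,-.1017),.08,.004,.03),wide=((.461,.331),.075,.012,.06),narrow=((.518,.203),.075,.012,.06))
for c in ("scene","side"):
    z=np.load(c+"0.npz"); m=camera_model(c); W=cloud(m,z["d"]); hsv=cv2.cvtColor(z["im"],cv2.COLOR_RGB2HSV)
    H,S,V=[hsv[...,i].astype(int) for i in range(3)]
    for n,(p,r,a,b) in obj.items():
        s=(np.hypot(W[...,0]-p[0],W[...,1]-p[1])<r)&(W[...,2]>a)&(W[...,2]<b)
        if n=="wide": s&=((H<8)|(H>172))&(S>110)
        elif n=="narrow": s&=(H>18)&(H<35)&(S>110)
        elif n=="pump": s&=(H>95)&(H<130)&(S>100)
        P=W[s][:,:3]
        if len(P)<20: print(c,n,len(P));continue
        (cx,cy),wh,ang=cv2.minAreaRect((P[:,:2]*1000).astype(np.float32))
        mu=P.mean(0); w,v=np.linalg.eigh(np.cov(P[:,:2].T)); e=v[:,1]; t=(P[:,:2]-mu[:2])@e; lo,hi=np.percentile(t,[1,99])
        print(c,n,len(P),"mean",mu.round(4),"rect",np.round([cx,cy,*wh,ang],1),"dir deg",round(np.degrees(np.arctan2(e[1],e[0]))%180,1),"ext",round(hi-lo,4),"mid",(mu[:2]+e*(lo+hi)/2).round(4),"ztop",np.percentile(P[:,2],98).round(4))
```

```text
scene pump 488 mean [0.4336 0.0331 0.0168] rect [435.7  34.3  17.  132.1  81.8] dir deg 170.3 ext 0.1291 mid [0.436  0.0327] ztop 0.0209
scene marker 630 mean [ 0.4493 -0.1067  0.0118] rect [ 454.3 -104.   136.1   15.3   10.3] dir deg 10.5 ext 0.1318 mid [ 0.4532 -0.1059] ztop 0.0161
scene wide 247 mean [0.4581 0.3274 0.0337] rect [460.4 325.6  97.2  51.7   7.3] dir deg 7.8 ext 0.0958 mid [0.4603 0.3277] ztop 0.05
scene narrow 247 mean [0.5126 0.2017 0.0309] rect [515.  202.1  98.5  39.8  16. ] dir deg 15.5 ext 0.0959 mid [0.5144 0.2022] ztop 0.0447
side pump 508 mean [0.4367 0.0472 0.0155] rect [437.8  46.   12.4 131.4  80.5] dir deg 170.8 ext 0.1286 mid [0.4379 0.047 ] ztop 0.0219
side marker 393 mean [ 0.4523 -0.096   0.0121] rect [ 450.2 -107.9   69.9  127.2   82.4] dir deg 10.1 ext 0.1326 mid [ 0.4525 -0.096 ] ztop 0.0174
side wide 457 mean [0.4619 0.3299 0.0377] rect [460.5 331.6  95.6  47.7   7.2] dir deg 6.2 ext 0.0946 mid [0.4602 0.3297] ztop 0.0512
side narrow 281 mean [0.5151 0.2069 0.0334] rect [514.1 207.7  96.   38.7  14. ] dir deg 14.8 ext 0.0948 mid [0.5147 0.2068] ztop 0.0462
```

The scene view shows the pump at (320,273), the marker at (362,315), the red rest at (277,210) and the yellow rest at (321,232), with the vise at (418,262). The side view agrees: pump (348,222), marker (350,183), yellow rest (298,282), red rest (318,343). I'm going above the pump now.

move_arm([
  [0,-2,5,2,-0.125],
  [0,-4,8,4,-0.25],
  [0,-4,11.3,5.2,-0.375],
  [0,-4,11.3,5.2,-0.5],
  [0,-4,11.3,5.2,-0.625],
  [0,-4,11.3,5.2,-0.75],
  [0,-4,11.3,5.2,-0.875],
  [0,-4,11.3,5.2,-1.0],
])

```text
time_s: 1.17
position: [0.4369, 0.0401, 0.1612]
tool_rot: [-0.0, 0.96, -0.278, 0.0]
ft_force: [-0.2, 0.2, -0.2]
grip_width: 0.0424
grip_force: 0.0
```

move_arm([
  [0,0,0,0,-0.125],
  [0,0,0,0,-0.25],
  [0,0,0,0,-0.375],
  [0,0,0,0,-0.405],
  [0,0,0,0,-0.405],
  [0,0,0,0,-0.405],
])

```text
time_s: 1.67
position: [0.437, 0.04, 0.1611]
tool_rot: [-0.0, 0.997, -0.084, 0.0]
ft_force: [-0.1, 1.0, -0.1]
grip_width: 0.0426
grip_force: 0.0
```

```bash
cat >> h.py <<'E'
from scipy.spatial.transform import Rotation as Rn
def go(pos,axis_deg,s=None):
    """shift (cm, tool axes) and turn to put TCP at pos with tool y perpendicular to world axis_deg"""
    s=s or telemetry.observe(); q=s["tool_rot"]; R=Rn.from_quat([q[1],q[2],q[3],q[0]]).as_matrix()
    a=np.degrees(np.arctan2(R[1,0],R[0,0])); dy=(axis_deg-a+90)%180-90
    yaw=np.degrees(np.arctan2(R[1,1],R[0,1]))
    print("TCP",np.round(s["position"],4),"toolx deg",a.round(2),"shift cm",(R.T@(np.array(pos)-s["position"])*100).round(2),"turn",np.radians(-dy).round(3),"w",round(s["grip_width"],4),"t",s["time_s"],"F",np.round(s["ft_force"],1))
def axisfit(W,sel):
    P=W[sel]; mu=P.mean(0); w,v=np.linalg.eigh(np.cov(P[:,:2].T)); e=v[:,1]; t=(P[:,:2]-mu[:2])@e; lo,hi=np.percentile(t,[1,99])
    print(len(P),"rect",np.round(sum([list(x) if isinstance(x,tuple) else [x] for x in cv2.minAreaRect((P[:,:2]*1000).astype(np.float32))],[]),1),"deg",round(np.degrees(np.arctan2(e[1],e[0]))%180,1),"mid",(mu[:2]+e*(lo+hi)/2).round(4),"ext",round(hi-lo,4),"ztop",np.percentile(P[:,2],98).round(4))
E
python3 - <<'E'
from h import *
print(manip.tip_reach)
go((.4365,.040,.017),170.5)
m=camera_model("wrist"); im,d=read_camera("wrist"); cv2.imwrite("pics/w1.png",im[:,:,::-1])
W=cloud(m,d); H,S,V=[cv2.cvtColor(im,cv2.COLOR_RGB2HSV)[...,i].astype(int) for i in range(3)]
print([(toW(m,r["position"]).round(4),r["score"]) for r in landmark_of("wrist","pump_center")])
s=(H>95)&(H<130)&(S>100)&(np.hypot(W[...,0]-.437,W[...,1]-.04)<.1)&(W[...,2]>.006)&(W[...,2]<.03); axisfit(W,s)
z=np.load("scene0.npz"); W=cloud(camera_model("scene"),z["d"]); s=(W[...,2]>.025)&(W[...,2]<.15)&(np.hypot(W[...,0]-.437,W[...,1]-.04)<.14); print("obst x",np.sort(W[s][:,0])[:5] if s.any() else None, W[s].max(0) if s.any() else 0)
E
```

```text
0.014
TCP [0.437  0.04   0.1611] toolx deg -9.58 shift cm [-5.000e-02  1.000e-02  1.441e+01] turn -0.001 w 0.0426 t 1.6667 F [-0.1  1.  -0.1]
[(array([0.4415, 0.041 , 0.0117]), 0.57)]
3296 rect [435.9  39.5  18.2 133.3  80.9] deg 170.5 mid [0.4366 0.0393] ext 0.1303 ztop 0.0219
obst x [0.47414154 0.47422378 0.47434086 0.47500501 0.47572299] [0.47572299 0.17361474 0.04623417]
```

View pics/w1.png

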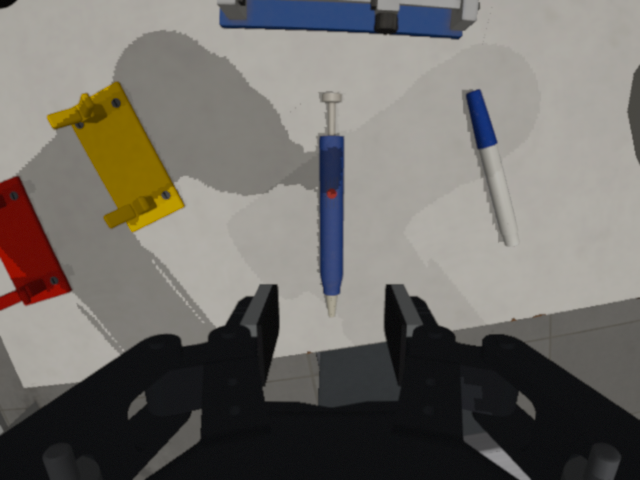

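The wrist view shows the pump centred between the fingers: barrel around (331,215), both ends clear, and the vise well beyond it at the top. I'll descend and grip.

move_arm([
  [0,0,0.05,4,0],
  [0,0,0.05,8,0],
  [0,0,0.05,11,0],
  [0,0,0.05,13,0],
  [0,0,0.05,14.3,0],
  [0,0,0.05,14.3,0],
  [0,0,0.05,14.3,0],
])

```text
time_s: 2.35
position: [0.4368, 0.0393, 0.0179]
tool_rot: [0.0, 0.997, -0.083, -0.0]
ft_force: [-0.6, 0.2, 1.0]
grip_width: 0.0424
grip_force: 0.0
```

move_arm([
  [-1,0,0,0,0],
  [-1,0,0,0,0],
  [-1,0,0,0,0],
  [-1,0,0,0,0],
  [-1,0,0,0,0],
  [-1,0,0,0,0],
  [-1,0,0,0,0],
  [-1,0,0,0,0],
])

```text
time_s: 3.02
position: [0.4369, 0.0395, 0.018]
tool_rot: [0.0, 0.997, -0.083, 0.0]
ft_force: [0.4, 0.5, -0.1]
grip_width: -0.0002
grip_force: 0.0
```

Run:
```python
from h import *
im,d=read_camera("wrist"); a=im
b,_=read_camera("scene")
cv2.imwrite("pics/miss.png",np.hstack([cv2.resize(a,(400,300)),cv2.resize(b[200:360,220:433],(400,300))])[:,:,::-1])
print(telemetry.observe()["grip_width"])
```

```text
3.121137160109856e-05
```

View pics/miss.png

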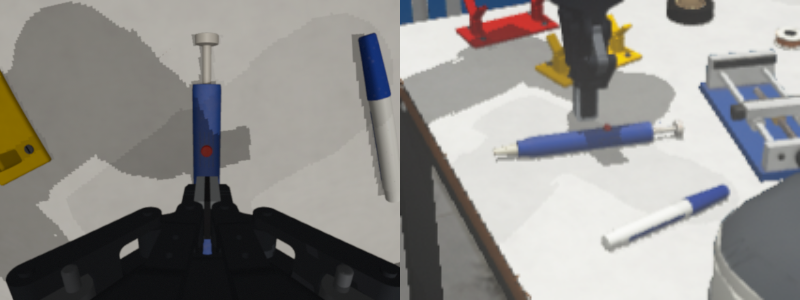

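The left half shows the shut fingers in line with the barrel, around (205,200). The right half shows the tips ending around (585,120), apparently above the pump rather than beside it. I'll measure the real tip height.

Run:
```python
from h import *
for c in("scene","side"):
    m=camera_model(c); im,d=read_camera(c); W=cloud(m,d); V=im.max(2).astype(int); S=V-im.min(2)
    s=(np.hypot(W[...,0]-.437,W[...,1]-.0395)<.03)&(W[...,2]>.004)&(W[...,2]<.09)
    g=s&(S<25)&(V<110); P=W[g]
    if len(P): print(c,"dark z pct",np.percentile(P[:,2],[0,2,10,50]).round(4),"xy low",P[P[:,2]<np.percentile(P[:,2],20)].mean(0).round(4))
    hsv=cv2.cvtColor(im,cv2.COLOR_RGB2HSV); b=(hsv[...,0]>95)&(hsv[...,0]<130)&(hsv[...,1]>100)&(np.hypot(W[...,0]-.437,W[...,1]-.04)<.1)&(W[...,2]>.004)&(W[...,2]<.04)
    axisfit(W,b)
m=camera_model("wrist");im,d=read_camera("wrist");W=cloud(m,d)
s=(W[...,2]<.012)&(np.hypot(W[...,0]-.48,W[...,1]-.04)<.1);print("bench z wrist",np.median(W[s][:,2]))
hsv=cv2.cvtColor(im,cv2.COLOR_RGB2HSV); b=(hsv[...,0]>95)&(hsv[...,0]<130)&(hsv[...,1]>100)&(np.abs(W[...,1]-.04)<.03)&(W[...,2]>.004)&(W[...,2]<.04)
axisfit(W,b)
```

```text
scene dark z pct [0.0042 0.0055 0.0428 0.0608] xy low [0.4372 0.0303 0.0299]
401 rect [435.4  33.3  15.  132.   79.3] deg 170.1 mid [0.4354 0.0325] ext 0.1304 ztop 0.0212
side dark z pct [0.0056 0.006  0.0203 0.0547] xy low [0.4462 0.0414 0.0161]
504 rect [437.2  45.5  13.7 131.4  80.1] deg 170.6 mid [0.4377 0.0471] ext 0.129 ztop 0.0215
bench z wrist 0.0005314208537481669
6193 rect [435.7  39.4  19.  134.5  80.6] deg 170.5 mid [0.4371 0.0392] ext 0.1299 ztop 0.0219
```

Run:
```python
from h import *
for c in("scene","side"):
    m=camera_model(c); im,d=read_camera(c); W=cloud(m,d)
    K=np.array([[m["fx"],0,m["cx"]],[0,m["fy"],m["cy"]],[0,0,1]])
    for z in (.004,.018,.03,.05):
        p=cv2.projectPoints(np.array([[.437,.0395,z]]),cv2.Rodrigues(np.array(m["R"]))[0],np.array(m["t"]),K,np.array(m["D"]))[0].ravel(); print(c,z,p.round(1),end=" ")
        if z==.018: u,v=p.round().astype(int)
    print()
    for r in range(v-22,v+14,2): print(r,im[r,u],W[r,u].round(3))
```

```text
scene 0.004 [317.8 277.1] scene 0.018 [317.8 270.6] scene 0.03 [317.9 265. ] scene 0.05 [317.9 255.5] 
249 [64 63 63] [0.431 0.026 0.072]
251 [63 63 62] [0.431 0.026 0.067]
253 [63 63 63] [0.432 0.027 0.063]
255 [66 65 65] [0.431 0.025 0.06 ]
257 [64 64 64] [0.432 0.027 0.055]
259 [64 64 64] [0.43  0.024 0.053]
261 [65 65 64] [0.43  0.024 0.048]
263 [106 108 109] [0.434 0.032 0.039]
265 [147 147 143] [0.458 0.086 0.   ]
267 [148 147 144] [ 0.455  0.08  -0.001]
269 [ 96 101 118] [ 0.453  0.074 -0.001]
271 [ 76  84 117] [0.436 0.036 0.019]
273 [ 80  98 158] [0.435 0.034 0.017]
275 [ 74  90 142] [0.433 0.029 0.015]
277 [ 72  82 119] [0.432 0.028 0.012]
279 [ 77  83 103] [0.433 0.03  0.007]
281 [156 155 151] [0.434 0.032 0.001]
283 [226 226 222] [ 0.432  0.028 -0.001]
side 0.004 [351.  224.9] side 0.018 [351.3 219.5] side 0.03 [351.5 214.9] side 0.05 [351.9 206.9] 
198 [10  9  9] [0.436 0.093 0.112]
200 [20 18 20] [0.436 0.086 0.102]
202 [15 18 23] [0.437 0.071 0.086]
204 [13  8 15] [0.438 0.049 0.065]
206 [10 17 17] [0.438 0.054 0.064]
208 [ 3 13 11] [0.438 0.054 0.058]
210 [15 15 17] [0.438 0.051 0.052]
212 [15 12 14] [0.438 0.051 0.046]
214 [89 89 85] [0.438 0.043 0.035]
216 [157 153 146] [ 0.44   0.006 -0.001]
218 [110 109 110] [0.438 0.037 0.02 ]
220 [27 38 68] [0.437 0.045 0.022]
222 [29 40 69] [0.437 0.046 0.017]
224 [20 31 65] [0.436 0.051 0.016]
226 [11 22 53] [0.436 0.051 0.011]
228 [74 73 77] [0.436 0.044 0.   ]
230 [112 110 104] [ 0.436  0.049 -0.001]
232 [163 159 153] [0.435 0.059 0.002]
```

The pump hasn't moved. Both cameras put the shut fingertips at z≈0.035, about 30 mm higher than the reported TCP and tip_reach imply. I'll open and lower in steps, checking tip height and force.

move_arm([
  [0,0,0,0,0],
  [0,0,0,0,0],
  [0,0,0,0,0],
  [0,0,0,0,0],
  [0,0,0,0,0],
  [0,0,0,1,0],
  [0,0,0,2,0],
  [0,0,0,2,0],
])

```text
time_s: 4.03
position: [0.4356, 0.0391, -0.0034]
tool_rot: [0.001, 0.997, -0.083, -0.001]
ft_force: [-1.0, 0.4, -0.7]
grip_width: 0.0426
grip_force: 0.0
```

```bash
cat >> h.py <<'E'
def tips():
    s=telemetry.observe(); p=s["position"]
    for c in("scene","side"):
        m=camera_model(c); im,d=read_camera(c); W=cloud(m,d); V=im.max(2).astype(int); S=V-im.min(2).astype(int)
        q=s["tool_rot"]; R=Rn.from_quat([q[1],q[2],q[3],q[0]]).as_matrix(); L=(W-p)@R
        g=(abs(L[...,0])<.012)&(abs(L[...,1])<.05)&(S<25)&(V<135)&(W[...,2]<.08)&(W[...,2]>.003)
        for sg in(-1,1):
            k=g&(sg*L[...,1]>0); 
            if k.sum()>5: print(c,sg,k.sum(),"z low",np.sort(W[k][:,2])[:12].round(3),"toolxy",L[k][:,:2].mean(0).round(3))
    return s
E
python3 - <<'E'
from h import *
s=tips(); go((.437,.0395,.018),170.5,s)
im,_=read_camera("scene"); b,_=read_camera("side")
cv2.imwrite("pics/low.png",np.hstack([cv2.resize(b[150:270,271:431],(400,300)),cv2.resize(im[200:320,238:398],(400,300))])[:,:,::-1])
E
```

```text
scene -1 144 z low [0.017 0.018 0.019 0.019 0.019 0.019 0.02  0.02  0.021 0.021 0.022 0.022] toolxy [-0.007 -0.021]
scene 1 266 z low [0.003 0.004 0.005 0.005 0.016 0.018 0.018 0.018 0.018 0.018 0.019 0.019] toolxy [-0.003  0.033]
side -1 164 z low [0.003 0.004 0.006 0.007 0.008 0.018 0.019 0.019 0.019 0.019 0.02  0.02 ] toolxy [-0.003 -0.032]
side 1 70 z low [0.018 0.019 0.019 0.02  0.02  0.021 0.023 0.023 0.025 0.025 0.026 0.026] toolxy [-0.008  0.022]
TCP [ 0.4356  0.0391 -0.0034] toolx deg -9.53 shift cm [ 0.13 -0.06 -2.14] turn -0.0 w 0.0426 t 4.0333 F [-1.   0.4 -0.7]
```

View pics/low.png

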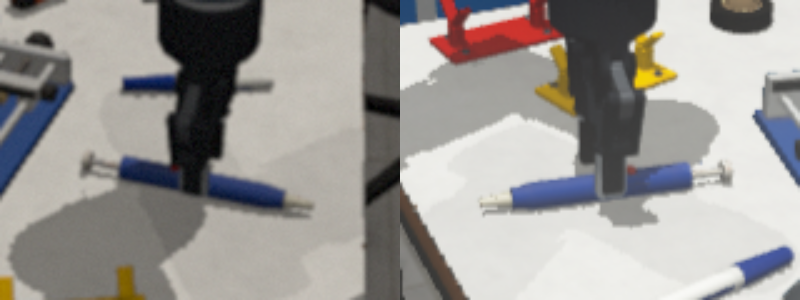

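The view shows both fingers straddling the barrel, tips around (190,190) left and (612,192) right, at z≈0.018. The true tip is at about TCP z + 0.018–0.021, so I need another 1.1 cm down. Then close.

move_arm([
  [0,0,0,0.6,0],
  [0,0,0,1.1,0],
  [0,0,0,1.1,0],
  [-1,0,0,1.1,0],
  [-1,0,0,1.1,0],
  [-1,0,0,1.1,0],
  [-1,0,0,1.1,0],
  [-1,0,0,1.1,0],
])

```text
time_s: 4.9
position: [0.4371, 0.0396, -0.0128]
tool_rot: [-0.0, 0.997, -0.083, 0.0]
ft_force: [-0.4, -0.3, 2.8]
grip_width: 0.0179
grip_force: 58.7
```

move_arm([
  [-1,0,0,0,0],
  [-1,0,0,0,0],
  [-1,0,0,-1,0],
  [-1,0,0,-2,0],
  [-1,0,0,-2,0],
])

```text
time_s: 5.32
position: [0.438, 0.04, 0.0082]
tool_rot: [-0.001, 0.997, -0.083, 0.001]
ft_force: [0.3, -0.3, -0.4]
grip_width: 0.0177
grip_force: 58.8
```

Gripped (58.7 N). Lifting, then I'll check the hold and locate the red rest again.

move_arm([
  [-1,0,0,-3,0],
  [-1,0,0,-7,0],
  [-1,0,0,-10,0],
  [-1,0,0,-11,0],
  [-1,0,0,-11,0],
])

```text
time_s: 5.73
position: [0.4389, 0.0403, 0.1195]
tool_rot: [-0.001, 0.997, -0.083, 0.003]
ft_force: [0.2, -0.6, -1.3]
grip_width: 0.0176
grip_force: 58.8
```

```bash
cat >> h.py <<'E'
def held(c,lo=.05,hi=.25,w=.03,h=(95,130),smin=100):
    s=telemetry.observe(); p=s["position"]; q=s["tool_rot"]; R=Rn.from_quat([q[1],q[2],q[3],q[0]]).as_matrix()
    m=camera_model(c); im,d=read_camera(c); W=cloud(m,d); L=(W-p)@R; hsv=cv2.cvtColor(im,cv2.COLOR_RGB2HSV)
    b=(hsv[...,1]>=smin)&(hsv[...,0]>h[0])&(hsv[...,0]<h[1])&(abs(L[...,0])<.12)&(abs(L[...,1])<w)&(W[...,2]>lo)&(W[...,2]<hi)
    P=L[b]; 
    if len(P)<20: print(c,"held none",len(P)); return
    a=np.polyfit(P[:,0],P[:,2],1); y=np.polyfit(P[:,0],P[:,1],1)
    print(c,len(P),"toolx range",np.percentile(P[:,0],[1,99]).round(4),"pitch deg",np.degrees(a[0]).round(2),"yaw deg",np.degrees(y[0]).round(2),"y0",y[1].round(4),"z-range world",np.percentile(W[b][:,2],[2,98]).round(4))
E
python3 - <<'E'
from h import *
for c in("scene","side","wrist"): held(c)
go((.4603,.329,.118),7.0)
m=camera_model("wrist"); im,d=read_camera("wrist"); cv2.imwrite("pics/w2.png",im[:,:,::-1]); W=cloud(m,d); hsv=cv2.cvtColor(im,cv2.COLOR_RGB2HSV); H=hsv[...,0].astype(int)
axisfit(W,((H<8)|(H>172))&(hsv[...,1]>110)&(W[...,2]>.002)&(W[...,2]<.06)&(W[...,1]>.25))
axisfit(W,(H>18)&(H<35)&(hsv[...,1]>110)&(W[...,2]>.002)&(W[...,2]<.06)&(W[...,1]>.12))
E
```

```text
scene 581 toolx range [-0.0651  0.0653] pitch deg -1.57 yaw deg 0.63 y0 0.0086 z-range world [0.1399 0.2273]
side 516 toolx range [-0.0642  0.0636] pitch deg 1.53 yaw deg -0.05 y0 -0.0078 z-range world [0.1375 0.2329]
wrist 13044 toolx range [-0.0395  0.0649] pitch deg 0.13 yaw deg -0.06 y0 0.0008 z-range world [0.1437 0.1508]
TCP [0.4359 0.0394 0.1155] toolx deg -9.52 shift cm [ -2.38 -28.96  -0.27] turn -0.288 w 0.018 t 5.8833 F [ 0.5 -0.4 -1.7]
1581 rect [431.6 302.6  32.7  77.1  67.4] deg 167.8 mid [0.4337 0.3063] ext 0.0674 ztop 0.0118
12167 rect [513.7 203.9 115.   56.5  15.1] deg 13.8 mid [0.514  0.2013] ext 0.1113 ztop 0.0453
```

Held level and centred (barrel ±65 mm). The yellow rest is precisely at (0.5137, 0.2039), 15.1°. Moving over the red rest.

move_arm([
  [-1,-0.3,-3,-0.3,-0.05],
  [-1,-0.6,-7,-0.3,-0.1],
  [-1,-1,-11,-0.3,-0.15],
  [-1,-1.3,-15,-0.3,-0.2],
  [-1,-1.6,-19,-0.3,-0.25],
  [-1,-2,-23,-0.3,-0.288],
  [-1,-2.2,-26,-0.3,-0.288],
  [-1,-2.4,-29,-0.3,-0.288],
])

```text
time_s: 6.6
position: [0.4602, 0.331, 0.1178]
tool_rot: [0.001, 0.998, 0.062, -0.001]
ft_force: [1.1, -0.8, -0.5]
grip_width: 0.0181
grip_force: 58.9
```

move_arm([
  [-1,0,0,0,0],
  [-1,0,0,0,0],
  [-1,0,0,0,0],
])

```text
time_s: 6.85
position: [0.4604, 0.3288, 0.1184]
tool_rot: [0.001, 0.998, 0.061, -0.001]
ft_force: [-0.3, -0.5, -0.8]
grip_width: 0.0181
grip_force: 58.9
```

Run:
```python
from h import *
for c in("scene","side","wrist"): held(c)
m=camera_model("wrist"); im,d=read_camera("wrist"); W=cloud(m,d); hsv=cv2.cvtColor(im,cv2.COLOR_RGB2HSV); H=hsv[...,0].astype(int)
r=((H<8)|(H>172))&(hsv[...,1]>110)&(W[...,1]>.25)&(W[...,2]<.06)
axisfit(W,r&(W[...,2]>.002)); axisfit(W,r&(W[...,2]>.03))
cv2.imwrite("pics/w2.png",im[:,:,::-1])
go((.4603,.329,.021),7.0)
```

```text
scene 438 toolx range [-0.0661  0.0656] pitch deg 0.0 yaw deg 0.51 y0 0.0088 z-range world [0.133  0.1522]
side 937 toolx range [-0.0647  0.0648] pitch deg -0.05 yaw deg -0.49 y0 -0.0068 z-range world [0.1402 0.2098]
wrist 13056 toolx range [-0.0396  0.0647] pitch deg 0.17 yaw deg -0.04 y0 0.0004 z-range world [0.1469 0.154 ]
2429 rect [467.  330.8 100.5  55.    7.3] deg 11.9 mid [0.4665 0.3371] ext 0.0997 ztop 0.0512
407 rect [501.4 335.1  11.9  47.2   7.1] deg 97.1 mid [0.5016 0.3352] ext 0.0471 ztop 0.0519
TCP [0.4611 0.3285 0.1199] toolx deg 6.94 shift cm [-0.07 -0.06  9.89] turn -0.001 w 0.0183 t 7.05 F [ 0.5  0.2 -0.5]
```

View pics/w2.png

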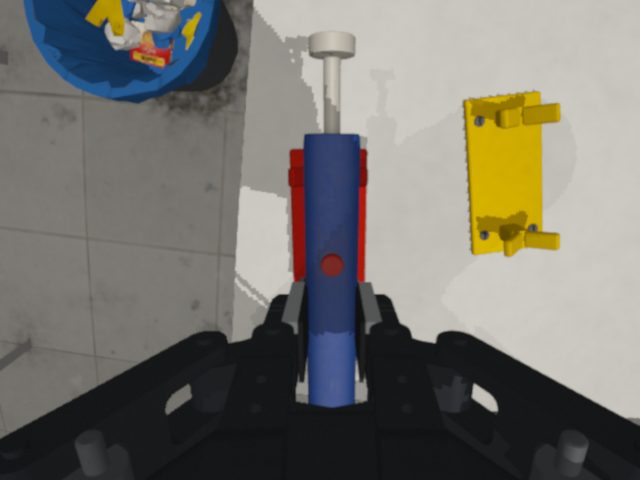

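The pump is over the red rest (far post at (328,175), barrel along x=331), and the refined rest centre is (0.460, 0.330). Lowering into the Vs.

move_arm([
  [-1,-0.05,-0.15,3,0],
  [-1,-0.05,-0.15,6,0],
  [-1,-0.05,-0.15,8,0],
  [-1,-0.05,-0.15,9,0],
  [-1,-0.05,-0.15,9.4,0],
  [-1,-0.05,-0.15,9.6,0],
  [-1,-0.05,-0.15,9.6,0],
  [-1,-0.05,-0.15,9.6,0],
])

```text
time_s: 7.72
position: [0.4613, 0.3316, 0.0254]
tool_rot: [-0.001, 0.998, 0.061, 0.001]
ft_force: [0.3, 0.2, -1.1]
grip_width: 0.0179
grip_force: 58.9
```

Run:
```python
from h import *
for c in("scene","side","wrist"): held(c,lo=.025,hi=.075)
go((.460,.330,.021),7.0)
```

```text
scene 327 toolx range [-0.066  0.066] pitch deg -0.1 yaw deg 0.45 y0 0.0086 z-range world [0.0418 0.059 ]
side 780 toolx range [-0.0648  0.0647] pitch deg 0.15 yaw deg -0.49 y0 -0.0061 z-range world [0.047  0.0603]
wrist 13042 toolx range [-0.0396  0.0647] pitch deg -0.03 yaw deg -0.02 y0 0.0004 z-range world [0.0528 0.0599]
TCP [0.4609 0.3315 0.0251] toolx deg 7.0 shift cm [-0.11  0.14  0.41] turn 0.0 w 0.0185 t 7.8667 F [-0.5  1.1 -0.4]
```

move_arm([
  [-1,0,0.07,0.2,0],
  [-1,0,0.07,0.4,0],
  [-1,0,0.07,0.5,0],
  [-1,0,0.07,0.5,0],
])

```text
time_s: 8.2
position: [0.4609, 0.3305, 0.0213]
tool_rot: [-0.0, 0.998, 0.062, 0.001]
ft_force: [-5.5, -2.6, 13.1]
grip_width: 0.018
grip_force: 60.5
```

Contact felt (13 N), so it's seated. Releasing and rising.

move_arm([
  [-0.3,0,0,-0.1,0],
  [-0.2,0,0,-0.1,0],
  [-0.1,0,0,-0.1,0],
  [0,0,0,-0.1,0],
  [0,0,0,-0.1,0],
  [0,0,0,-0.1,0],
  [0,0,0,-0.1,0],
])

```text
time_s: 8.78
position: [0.4605, 0.3302, 0.0198]
tool_rot: [0.0, 0.998, 0.061, -0.0]
ft_force: [-0.2, 0.0, -0.1]
grip_width: 0.0428
grip_force: 0.0
```

move_arm([
  [0,0,0,-1.5,0],
  [0,0,0,-4,0],
  [0,0,0,-8,0],
  [0,0,0,-12,0],
  [0,0,0,-14,0],
  [0,0,0,-14,0],
])

```text
time_s: 9.28
position: [0.4631, 0.3322, 0.1663]
tool_rot: [-0.003, 0.998, 0.061, 0.004]
ft_force: [0.3, 0.3, 0.7]
grip_width: 0.0424
grip_force: 0.0
```

Run:
```python
from h import *
for c in("scene","side","wrist"): held(c,lo=.025,hi=.075)
im,_=read_camera("wrist");b,_=read_camera("scene");c,_=read_camera("side")
cv2.imwrite("pics/p1.png",np.hstack([cv2.resize(im,(260,300)),cv2.resize(b[170:270,230:340],(260,300)),cv2.resize(c[260:380,250:380],(260,300))])[:,:,::-1])
go((.4535,-.102,.13),10.4)
```

```text
scene 371 toolx range [-0.0684  0.0609] pitch deg 0.68 yaw deg 0.18 y0 0.0107 z-range world [0.0382 0.0552]
side 968 toolx range [-0.066   0.0627] pitch deg 0.26 yaw deg -0.52 y0 -0.0044 z-range world [0.0434 0.0561]
wrist 4155 toolx range [-0.0653  0.064 ] pitch deg -0.02 yaw deg -0.19 y0 0.0011 z-range world [0.0494 0.0562]
TCP [0.4599 0.3297 0.1584] toolx deg 7.0 shift cm [-5.89 42.76  2.94] turn -0.059 w 0.0426 t 9.5833 F [-0.3  0.3  0. ]
```

View pics/p1.png

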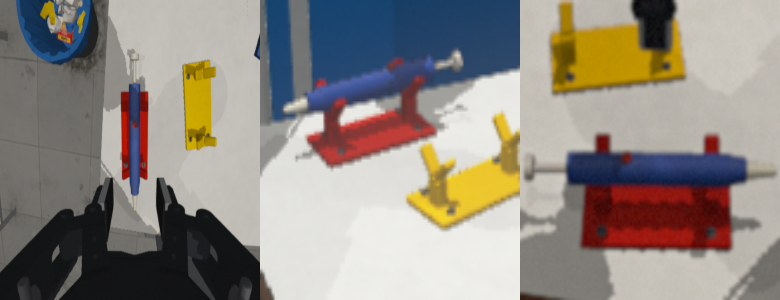

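All three views show the pump lying level in both red Vs, top at z≈0.055 and centred. Now the marker.

move_arm([
  [0,-0.5,4,0,-0.02],
  [0,-1,8,0,-0.04],
  [0,-1.6,12,0,-0.059],
  [0,-2.2,16,0,-0.059],
  [0,-2.7,20,0,-0.059],
  [0,-3.3,24,0,-0.059],
  [0,-3.8,28,0,-0.059],
  [0,-4.4,32,0,-0.059],
])

```text
time_s: 10.25
position: [0.455, 0.0053, 0.1593]
tool_rot: [0.0, 0.996, 0.091, -0.001]
ft_force: [2.2, -0.3, -0.1]
grip_width: 0.0422
grip_force: 0.0
```

Run:
```python
from h import *
go((.4535,-.102,.13),10.4)
```

```text
TCP [0.455  0.0053 0.1593] toolx deg 10.41 shift cm [-2.08 10.53  2.94] turn 0.0 w 0.0422 t 10.25 F [ 2.2 -0.3 -0.1]
```

move_arm([
  [0,-0.7,3.6,1,0],
  [0,-1.4,7.2,2,0],
  [0,-2,10.5,3,0],
  [0,-2,10.5,3,0],
  [0,-2,10.5,3,0],
])

```text
time_s: 10.67
position: [0.4539, -0.1012, 0.1285]
tool_rot: [0.0, 0.996, 0.089, -0.002]
ft_force: [0.8, 0.2, -0.5]
grip_width: 0.0426
grip_force: 0.0
```

Run:
```python
from h import *
m=camera_model("wrist"); im,d=read_camera("wrist"); W=cloud(m,d); cv2.imwrite("pics/w3.png",im[:,:,::-1])
axisfit(W,(np.hypot(W[...,0]-.4535,W[...,1]+.104)<.085)&(W[...,2]>.005)&(W[...,2]<.03))
print([(toW(m,r["position"]).round(4),r["score"]) for r in landmark_of("wrist","marker_center")])
go((.4535,-.1045,-.0145),10.4)
```

```text
3342 rect [ 452.5 -101.3  134.3   16.4   11.1] deg 10.8 mid [ 0.4528 -0.1012] ext 0.1307 ztop 0.0172
[(array([ 0.4557, -0.1064,  0.0084]), 0.6)]
TCP [ 0.455  -0.0994  0.1297] toolx deg 10.37 shift cm [-0.22  0.47 14.42] turn -0.001 w 0.0427 t 10.7667 F [0.4 0.1 1. ]
```

View pics/w3.png

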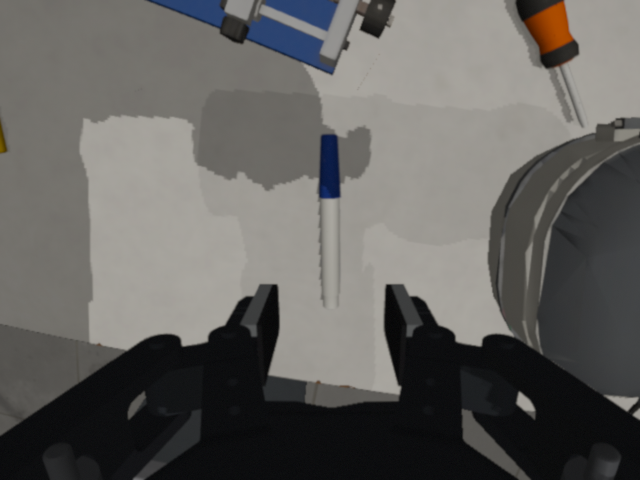

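The marker runs along (330,135)–(332,305), centred between the fingers, and the case at right clears the hand. Descending and gripping.

move_arm([
  [0,-0.15,0.05,4,0],
  [0,-0.15,0.05,8,0],
  [0,-0.15,0.05,11,0],
  [0,-0.15,0.05,13,0],
  [0,-0.15,0.05,14,0],
  [0,-0.15,0.05,14.3,0],
  [0,-0.15,0.05,14.3,0],
  [0,-0.15,0.05,14.3,0],
])

```text
time_s: 11.43
position: [0.4547, -0.0997, -0.0122]
tool_rot: [0.0, 0.996, 0.091, 0.001]
ft_force: [0.2, -0.7, 1.2]
grip_width: 0.0427
grip_force: 0.0
```

move_arm([
  [-1,0,0,0,0],
  [-1,0,0,0,0],
  [-1,0,0,0,0],
  [-1,0,0,0,0],
  [-1,0,0,0,0],
  [-1,0,0,0,0],
  [-1,0,0,0,0],
])

```text
time_s: 12.02
position: [0.4546, -0.1003, -0.0118]
tool_rot: [0.0, 0.996, 0.091, 0.001]
ft_force: [-1.4, 1.5, 5.6]
grip_width: 0.0125
grip_force: 58.5
```

Gripped, but the 12.5 mm opening means the pads are above the pen's axis. I'll regrip 3 mm lower.

move_arm([
  [-0.2,0,0,0,0],
  [-0.2,0,0,0,0],
  [-0.2,0,0,0,0],
  [-0.2,0,0,0.3,0],
  [-0.2,0,0,0.3,0],
  [-1,0,0,0.3,0],
  [-1,0,0,0.3,0],
  [-1,0,0,0.3,0],
])

```text
time_s: 12.68
position: [0.4538, -0.1004, -0.0159]
tool_rot: [0.0, 0.996, 0.091, 0.0]
ft_force: [0.2, -0.2, 1.5]
grip_width: 0.0131
grip_force: 58.7
```

move_arm([
  [-1,0,0,0,0],
  [-1,0,0,0,0],
  [-1,0,0,0,0],
])

```text
time_s: 12.93
position: [0.4538, -0.1004, -0.0159]
tool_rot: [0.0, 0.996, 0.09, 0.0]
ft_force: [-1.1, -0.5, 1.3]
grip_width: 0.0129
grip_force: 58.7
```

move_arm([
  [-1,0,0,-1,0],
  [-1,0,0,-4,0],
  [-1,0,0,-8,0],
  [-1,0,0,-12,0],
  [-1,0,0,-13,0],
  [-1,0,0,-13,0],
  [-1,0,0,-13,0],
])

```text
time_s: 13.52
position: [0.454, -0.1001, 0.1144]
tool_rot: [-0.0, 0.996, 0.09, 0.001]
ft_force: [-0.8, 0.5, -1.4]
grip_width: 0.0132
grip_force: 58.6
```

Run:
```python
from h import *
for c in("scene","side","wrist"): held(c,lo=.11,hi=.17,w=.012,h=(-1,181),smin=0)
go((.5137,.2039,.114),15.1)
```

```text
scene 763 toolx range [-0.0676  0.0647] pitch deg -0.44 yaw deg 0.02 y0 0.0037 z-range world [0.1336 0.1682]
side 404 toolx range [-0.0664  0.0658] pitch deg 0.17 yaw deg 0.35 y0 -0.0058 z-range world [0.1312 0.1459]
wrist 12592 toolx range [-0.0406  0.065 ] pitch deg 3.02 yaw deg -0.11 y0 0.0002 z-range world [0.1388 0.1692]
TCP [ 0.4527 -0.1003  0.1126] toolx deg 10.37 shift cm [ 11.48 -28.82  -0.16] turn -0.082 w 0.013 t 13.6667 F [-0.3  0.4  0.5]
```

Marker held level and centred. Moving over the yellow rest.

move_arm([
  [-1,1.4,-3.6,0,-0.02],
  [-1,2.8,-7.2,0,-0.04],
  [-1,4.3,-10.8,0,-0.06],
  [-1,5.7,-14.4,0,-0.082],
  [-1,7.1,-18,0,-0.082],
  [-1,8.6,-21.6,0,-0.082],
  [-1,10,-25.2,0,-0.082],
  [-1,11.4,-28.8,0,-0.082],
])

```text
time_s: 14.33
position: [0.5132, 0.205, 0.1125]
tool_rot: [0.001, 0.991, 0.131, -0.001]
ft_force: [0.9, -0.2, -0.2]
grip_width: 0.0131
grip_force: 58.7
```

move_arm([
  [-1,0,0,0,0],
  [-1,0,0,0,0],
  [-1,0,0,0,0],
])

```text
time_s: 14.58
position: [0.5132, 0.203, 0.1126]
tool_rot: [0.001, 0.991, 0.131, -0.001]
ft_force: [0.8, -1.1, -0.7]
grip_width: 0.013
grip_force: 58.7
```

Run:
```python
from h import *
for c in("scene","side","wrist"): held(c,lo=.11,hi=.17,w=.012,h=(-1,181),smin=0)
m=camera_model("wrist"); im,d=read_camera("wrist"); W=cloud(m,d); hsv=cv2.cvtColor(im,cv2.COLOR_RGB2HSV); H=hsv[...,0].astype(int)
r=(H>18)&(H<35)&(hsv[...,1]>110)&(W[...,2]<.06)&(W[...,1]>.12)
axisfit(W,r&(W[...,2]>.002)); axisfit(W,r&(W[...,2]>.03))
go((.5137,.2039,.018),15.1)
```

```text
scene 409 toolx range [-0.0675  0.0646] pitch deg -0.57 yaw deg 0.03 y0 0.0041 z-range world [0.1314 0.1676]
side 652 toolx range [-0.0666  0.0655] pitch deg 0.07 yaw deg 0.08 y0 -0.0045 z-range world [0.1331 0.1463]
wrist 12442 toolx range [-0.0406  0.065 ] pitch deg 2.72 yaw deg -0.09 y0 0.0002 z-range world [0.1395 0.1696]
4870 rect [516.5 205.2 110.   55.6  15. ] deg 11.2 mid [0.5193 0.2091] ext 0.1023 ztop 0.0458
512 rect [554.9 215.1  12.1  39.   14.9] deg 105.2 mid [0.5552 0.2154] ext 0.0383 ztop 0.0468
TCP [0.5138 0.2023 0.1139] toolx deg 15.01 shift cm [ 0.04 -0.16  9.59] turn -0.002 w 0.0129 t 14.7833 F [ 0.2 -0.6 -0.6]
```

move_arm([
  [-1,0.1,-0.15,3,0],
  [-1,0.1,-0.15,6,0],
  [-1,0.1,-0.15,8,0],
  [-1,0.1,-0.15,9,0],
  [-1,0.1,-0.15,9.3,0],
  [-1,0.1,-0.15,9.3,0],
  [-1,0.1,-0.15,9.3,0],
  [-1,0.1,-0.15,9.3,0],
])

```text
time_s: 15.45
position: [0.5156, 0.2056, 0.0226]
tool_rot: [-0.001, 0.991, 0.131, 0.001]
ft_force: [-1.0, 0.7, 0.2]
grip_width: 0.0131
grip_force: 58.7
```

Run:
```python
from h import *
for c in("scene","side"): held(c,lo=.035,hi=.07,w=.012,h=(-1,181),smin=0); held(c,lo=.035,hi=.07,w=.012,smin=100)
go((.5142,.2042,.0165),15.1)
```

```text
scene 358 toolx range [-0.0673  0.0641] pitch deg -0.08 yaw deg -0.12 y0 0.0045 z-range world [0.0406 0.0673]
scene 74 toolx range [-0.0268  0.063 ] pitch deg -2.19 yaw deg -2.48 y0 0.0079 z-range world [0.0457 0.0548]
side 554 toolx range [-0.0662  0.0656] pitch deg -0.0 yaw deg 0.07 y0 -0.0042 z-range world [0.0424 0.0553]
side 154 toolx range [0.0236 0.065 ] pitch deg 1.91 yaw deg 1.81 y0 -0.0065 z-range world [0.0451 0.0547]
TCP [0.5149 0.2054 0.0217] toolx deg 15.08 shift cm [-0.1   0.1   0.52] turn -0.0 w 0.0132 t 15.65 F [-0.6 -0.4 -0.5]
```

move_arm([
  [-1,-0.05,0.05,0.2,0],
  [-1,-0.05,0.05,0.4,0],
  [-1,-0.05,0.05,0.5,0],
  [-1,-0.05,0.05,0.5,0],
])

```text
time_s: 15.98
position: [0.5147, 0.205, 0.0184]
tool_rot: [-0.0, 0.991, 0.132, 0.001]
ft_force: [-7.2, -0.7, 16.3]
grip_width: 0.0131
grip_force: 60.6
```

Seated on contact (16 N). Releasing gently and retreating.

move_arm([
  [-0.5,0,0,-0.1,0],
  [-0.4,0,0,-0.1,0],
  [-0.3,0,0,-0.1,0],
  [-0.2,0,0,-0.1,0],
  [-0.1,0,0,-0.1,0],
  [-0.1,0,0,-0.1,0],
  [-0.1,0,0,-0.1,0],
])

```text
time_s: 16.57
position: [0.5141, 0.2045, 0.0167]
tool_rot: [0.0, 0.991, 0.131, -0.0]
ft_force: [-1.4, -0.1, -1.0]
grip_width: 0.0383
grip_force: 0.0
```

move_arm([
  [-0.1,0,0,-1.5,0],
  [-0.1,0,0,-4,0],
  [-0.1,0,0,-8,0],
  [-0.1,0,0,-12,0],
  [-0.1,0,0,-14,0],
  [-0.1,0,0,-14,0],
  [-0.1,0,0,-14,0],
])

```text
time_s: 17.15
position: [0.5148, 0.2051, 0.1584]
tool_rot: [-0.001, 0.991, 0.131, 0.001]
ft_force: [-0.3, 0.3, -2.2]
grip_width: 0.0384
grip_force: 0.0
```

Run:
```python
from h import *
for c in("scene","side","wrist"): held(c,lo=.035,hi=.07,w=.012,h=(-1,181),smin=0)
im,_=read_camera("wrist");b,_=read_camera("scene");c,_=read_camera("side")
cv2.imwrite("pics/p2.png",np.hstack([cv2.resize(im,(260,300)),cv2.resize(b[170:270,230:370],(260,300)),cv2.resize(c[240:380,240:380],(260,300))])[:,:,::-1])
```

```text
scene 364 toolx range [-0.0684  0.0635] pitch deg 0.36 yaw deg 0.18 y0 0.0064 z-range world [0.0378 0.0514]
side 667 toolx range [-0.0652  0.0662] pitch deg 0.29 yaw deg 0.11 y0 -0.0042 z-range world [0.0396 0.0523]
wrist 3887 toolx range [-0.0648  0.066 ] pitch deg 0.33 yaw deg -0.08 y0 0.0001 z-range world [0.0387 0.0521]
```

View pics/p2.png

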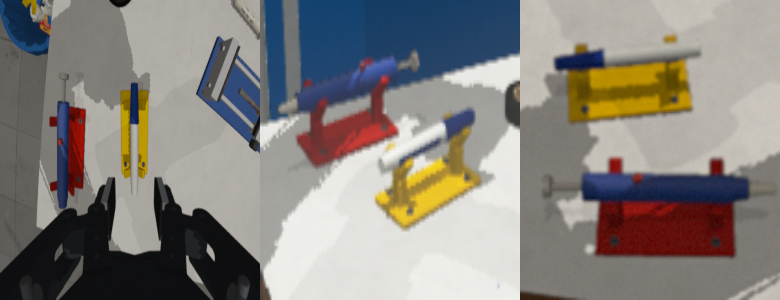

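All three views show the marker lying level and centred in both yellow Vs and the pump still cradled in the red rest, with the gripper clear. Handing in.

```bash
python3 -c "
from rig import manip
print(manip.hand_in())"
```

```text
the job is handed in; nothing more can be done
None
```

The pump lies level in the red V-rest and the marker in the yellow one, both centred, cradled and released. I handed the job in at about 17 s, after one missed first grasp because the fingertips sat about 30 mm higher than reported.

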